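Zero a decade box dial on its stop and click it up seven steps

ROBOT

A 6-joint arm with a two-finger parallel gripper is mounted at the origin on the work surface. World frame = base frame: x ahead of the robot, y to its left, z up, the work surface at z = 0. Lengths are in m, angles in rad, forces in N, time in s.
With the tool pointing down it reaches from about 0.35 to 0.85 m from the base axis. Payload 8.1 kg.
Tool frame: the origin (TCP) lies between the finger pads, 19 mm behind the fingertips; this is the grasp point; z points along the fingers, y is the line along which they close (so a half turn about z gives the same grasp; the last joint's range is limited). The gripper opens to 93 mm and grips with 3 to 60 N. Pads are 15 mm wide; open, the fingers measure 128 mm over their backs; the gripper's body (75 mm by 188 mm) begins 65 mm behind the grasp point.
Start: joints at [1.039, 0.13, 1.488, -0, 1.523, -0.085], TCP at [0.259, 0.541, 0.237] pointing down, gripper open.
Joint ranges: [-2.96, 2.96], [-0.89, 2.26], [0.02, 2.5], [-1.34, 4.48], [0, 2.73], [-2.66, 2.66]. Speed limits (rad/s): [2.39, 2.39, 2.79, 3.14, 3.14, 3.14].

INTERFACE

Orientations are given as a rotation vector (axis times angle).
In Python, from plant import monitor, eyes, ticket gives the robot as it stands.
- The arm moves only by the tool arm_command, never from a script. Its argument "deltas" is a list that holds one entry, the list of rows, each a list of 6 numbers: the shift along the world's x, y, z in cm, then the turn, a rotation vector about the world's x, y, z in degrees. In form: [[[tx, ty, tz, rx, ry, rz], ...]]. A call has 1 to 12 rows; each row shifts and turns the commanded pose from where the row before left it; what a row does not reach is not made up. A row lasts 1/12 s, in which the tool goes at most 41.7 mm and 7.16 degrees, less where a joint would pass 70% of its speed; a pose out of reach is approached as far as the arm can. A call is refused whole if a number of a shift passes 4.17 or a number of a turn 7.16, either way. A call with a gripper value outside its range is refused whole. "gripper" is the opening, from -1 (shut) to 1 (fully open), set as the call begins (left out, the last holds). The fingers move at their own pace and stop on an object; "squeeze" is the grip in N (left out, the last holds). Time passes only in rows, so rows that do not move let the fingers close. It gives the time, the measured TCP pose, the force, the opening and the grip force at its end, in the units of the state.
- monitor.read_state(): the state, without advancing time (a new reading comes with each control period).
- eyes.read_camera(name): name is "scene" or "top" or "wrist"; returns the picture (420x560x3 uint8, blue, green, red); there is no depth.
- eyes.camera_model(name): a dict with "fx", "fy", "cx", "cy" (pixels), "rvec" (rotation vector, rad) and "tvec" (3), from world to camera coordinates, as OpenCV has them. Camera axes: x right, y down, z forward; pixel columns grow to the right and rows downward; lengths in m; the calibration is good to about 2 mm. A picture is of the moment at which its call begins: read the wrist's pose just before it. camera_model takes no time and is no camera call; for the wrist camera it gives the pose at the moment of the call.
- ticket.close_job(): hands the job in; it is judged then, once.
The state is a dict: "t": time; "q": joint angles; "dq": joint speeds; "joint_torque": joint torques, N m; "tool_pos": TCP position; "orientation": TCP orientation; "force": force on the tool from outside, world axes, zero at the start; "wrist_torque": the same for the moment, N m; "opening": finger opening in m; "gripper_force": force on a finger pad.
Only numpy, scipy, OpenCV 4.12 (cv2) and the standard library are available. Lean on these libraries where they do the work, as an engineer would, in place of code of your own. Each camera call takes 0.05 s, during which the arm holds its last target. There are 200 camera calls.

TASK

Zero the large dial of the resistance decade box: turn it back anticlockwise until you can feel its tab rest firmly against the stop pin, without straining the stop. Then turn it clockwise until it sits in the seventh click above zero, without running past the seventh click (the drive on test would trip), and let go. Do not disturb the two small dials or the other things on the counter.

Things in the scene. Friction and masses are not known exactly. Their poses are not given: they have to be found in the camera images.
- decade_box: Grey decade box, 170 x 310 mm (x, y), 72 mm high, fixed to the counter, dials on its flat dark top. Origin: centre of its underside; x points away from the user's side, y to the left, z up. Large dial's axis at (-5, -75) mm; two small dials and three 23 mm binding posts in the left half. Nothing taller than 6 mm within 85 mm of the large dial's axis.
- dial (a joint): Turn of the large dial (rad), growing clockwise seen from above. It clicks every 15 degrees (0.2618) and rests at whole clicks: zero, its lowest click, reads 0; the seventh reads 1.833. Each step resists with up to 0.12 N m, most at its start, then snaps on past halfway; let go, the dial goes to the nearest click. Starts in one of the clicks 2 to 6.
- dial_grip (a point): Point on the large dial's vertical axis, 22.5 mm above the panel. The dial: black round fluted grip, 35 mm diameter, from 6 to 32 mm above the panel, on an aluminium skirt 48 mm wide and 6 mm high; a white index line on top points the way of the tab. Can be gripped at any yaw; with the TCP 5 mm above this point the fingertips clear skirt and pin.
- tab_end (a point): Top of the tab, 29 mm from the dial's axis; turns with the dial. The tab: aluminium, 5 mm wide and high, sticks out of the large dial's skirt to 32 mm from the axis. Turned anticlockwise past zero against the click spring, it meets the stop pin somewhere between readings of -0.02 and -0.12 (the stop is adjustable); let go there, the dial springs back to zero.
- stop_pin: Steel stop pin on a small clamped plate on the panel, 5 mm in diameter, 6 mm high, 29 mm from the large dial's axis towards the user's side (-x of the box, set a little to either side). Origin: its foot. Once the tab bears on it the torque rises steeply, within a few hundredths of a rad. 5 N at the tab (0.15 N m) is a firm touch; more than 12 N (0.35 N m) strains it.
- small_dial1 (a joint): Turn (rad, clockwise) of the nearer small dial, 30 mm skirt, 19 mm high, at (-20, 30) mm in the box frame. Starts at 0; to be left alone.
- small_dial2 (a joint): Turn (rad, clockwise) of the farther small dial, 30 mm skirt, 19 mm high, at (-20, 98) mm in the box frame. Starts at 0; to be left alone.
- servo_motor: Bystander: small servo motor lying on the counter, 60 x 60 mm flange, 160 mm long, shaft to its -x. Origin: under the middle of its length.
- servo_drive: Bystander: servo drive standing upright, 130 x 55 x 150 mm. Origin: centre of its underside.
- screwdriver: Bystander: screwdriver lying on the counter, 190 mm long.
- shaft_coupling: Bystander: jaw coupling standing on end, 34 mm in diameter, 41 mm tall. Origin: centre of its underside.

How it is judged:
On the way:
1. the dial has been turned back until its tab is held against the stop pin with at least 2.5 N (contact force between stop_pin and anything else above 2.5 N and value of joint dial below -0.02 rad), for 0.2 s.
At the end, for the whole second after the job is handed in: The large dial rests in the seventh click above zero (joint 1.833, within 0.065 rad), still and let go; the two small dials are within 0.15 rad of where they were, and the motor, drive, screwdriver and coupling within 20 mm (value of joint dial between 1.7676 and 1.8976 rad and velocity of joint dial between -0.05 and 0.05 rad/s and not (value of joint small_dial1 below -0.15 rad or value of joint small_dial1 above 0.15 rad) and not (value of joint small_dial2 below -0.15 rad or value of joint small_dial2 above 0.15 rad) and not (distance of servo_motor from where it was at the start of the episode above 0.02 m) and not (distance of servo_drive from where it was at the start of the episode above 0.02 m) and not (distance of screwdriver from where it was at the start of the episode above 0.02 m) and not (distance of shaft_coupling from where it was at the start of the episode above 0.02 m)); the robot touches nothing.
It fails at once if the stop is strained: the tab is forced against the stop pin with more than 12 N (contact force between stop_pin and anything else above 12 N).
It fails at once if the dial runs past the seventh click (by more than 0.65 of a click) (value of joint dial above 2.00277 rad).
It fails at once if a small dial is turned by more than 0.15 rad ((value of joint small_dial1 below -0.15 rad or value of joint small_dial1 above 0.15 rad) or (value of joint small_dial2 below -0.15 rad or value of joint small_dial2 above 0.15 rad)).
It fails at once if a bystander is moved by more than 20 mm (distance of any of servo_motor, servo_drive, screwdriver, shaft_coupling from where it was at the start of the episode above 0.02 m).
It also fails if it takes over 58 s, if anything falls off the work surface, if the arm or the gripper's body presses on something with over 40 N, if the wrist force passes 120 N, or if a joint passes its speed limit or range.

## Working session

There is one attempt and no reset: what is moved stays moved. The work goes in short steps, Python scripts to look and compute and a tool call to move; the robot and the scene stay as the last step left them, time stands still between calls to the robot, and variables do not carry over. Pictures are saved under pics/ and viewed, at most 10 in all, crops included, and the job is handed in when it is done.

Besides the shell and the picture viewer there is one more tool, called by a JSON object that holds its "fn" and its "kwargs", one argument or row to a line. arm_command: Moves the arm, as the interface text tells. Its arguments: {"type":"object","properties":{"deltas":{"type":"array"},"gripper":{"type":"number"},"squeeze":{"type":"number"}},"required":["deltas"]}

```bash
mkdir -p pics; ls
python3 - <<'E'
from plant import monitor, eyes
import cv2,numpy as np
s=monitor.read_state(); print({k:np.round(v,3) for k,v in s.items()})
for n in("top","scene"):
    im=eyes.read_camera(n); cv2.imwrite(f"pics/{n}0.png",im); m=eyes.camera_model(n); print(n,m)
E
```

```text
pics
{'t': np.float64(0.0), 'q': array([ 1.039,  0.131,  1.489, -0.   ,  1.523, -0.085]), 'dq': array([-0.   , -0.001,  0.003, -0.001,  0.001,  0.   ]), 'joint_torque': array([ 1.0000e-03, -5.5985e+01, -4.9175e+01,  7.7000e-02,  3.6000e-02,
       -0.0000e+00]), 'tool_pos': array([0.259, 0.541, 0.236]), 'orientation': array([-6.960e-01, -3.063e+00,  3.000e-03]), 'force': array([-0.173, -0.458,  0.608]), 'wrist_torque': array([ 0.012, -0.003, -0.03 ]), 'gripper_force': np.float64(0.0), 'opening': np.float64(0.093)}
top {'fx': 406.3310906468237, 'fy': 406.3310906468237, 'cx': 282.10519874782216, 'cy': 207.76543333596604, 'rvec': array([ 2.15288379, -2.14361431,  0.10800832]), 'tvec': array([0.0122421 , 0.4703113 , 1.28872838])}
scene {'fx': 491.8777960401637, 'fy': 491.8777960401637, 'cx': 285.84402551888996, 'cy': 217.44843999907138, 'rvec': array([ 0.91713263,  2.69831954, -0.8278669 ]), 'tvec': array([ 0.36261033, -0.19135411,  1.46554289])}
```

View pics/top0.png

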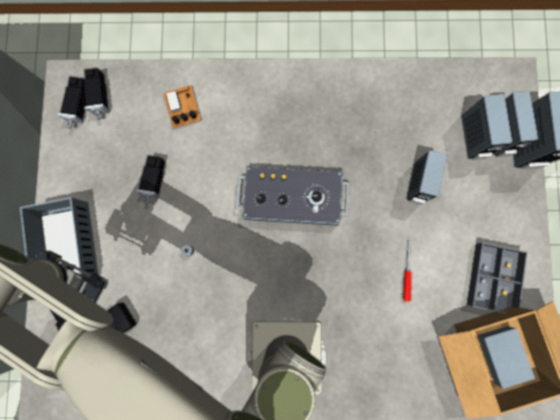

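View pics/scene0.png

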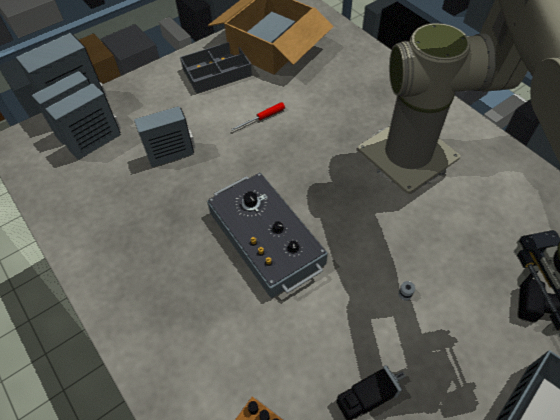

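The top view shows the box at columns 242–342, rows 165–222, with the large dial at about (316,197) and its pin and tab below it. The small dials are at (262,199) and (283,200). In the scene view the large dial is at about (251,201).

```bash
cat > h.py <<'E'
import cv2,numpy as np
from plant import monitor, eyes
def ray(m,px):
    R,_=cv2.Rodrigues(np.array(m["rvec"])); t=np.array(m["tvec"])
    K=np.array([[m["fx"],0,m["cx"]],[0,m["fy"],m["cy"]],[0,0,1]])
    return -R.T@t, R.T@np.linalg.inv(K)@np.array([*px,1.])
def plane(m,px,z):
    c,d=ray(m,px); return c+d*(z-c[2])/d[2]
def tri(*mp):
    A=0;b=0
    for m,p in mp:
        c,d=ray(m,p); d/=np.linalg.norm(d); P=np.eye(3)-np.outer(d,d); A=A+P; b=b+P@c
    return np.linalg.solve(A,b)
E
python3 - <<'E'
from h import *
m=eyes.camera_model("top"); im=cv2.imread("pics/top0.png")
hsv=cv2.cvtColor(im,cv2.COLOR_BGR2HSV)
print(im[215,255],im[170,330],im[250,200],hsv[215,255])
mask=((im.max(2)<110)&(hsv[...,1]>35)&(hsv[...,0]>100)).astype(np.uint8)
mask=cv2.morphologyEx(mask,cv2.MORPH_CLOSE,np.ones((5,5)))
mask[:150]=0;mask[240:]=0
cs,_=cv2.findContours(mask,0,2)
c=min((c for c in cs if cv2.contourArea(c)>2000),key=lambda c:abs(c.mean(0)[0]-[292,194]).sum())
r=cv2.minAreaRect(c);print(r)
b=np.array([plane(m,p,.072) for p in cv2.boxPoints(r)]);print(b.round(4),np.linalg.norm(np.diff(b,axis=0),axis=1))
e=b-np.roll(b,1,0); l=max(e,key=np.linalg.norm); yaw=np.arctan2(l[1],l[0])-np.pi/2; yaw=(yaw+np.pi/2)%np.pi-np.pi/2
o=b.mean(0);R=np.array([[np.cos(yaw),-np.sin(yaw)],[np.sin(yaw),np.cos(yaw)]])
print("yaw",np.degrees(yaw),"o",o,"dial",o[:2]+R@[-.005,-.075])
print("dial px",plane(m,(316,197),.1),"tri",tri((m,(316,197)),(eyes.camera_model("scene"),(251,201))))
a=cv2.resize(im[155:235,235:350],None,fx=6,fy=6,interpolation=cv2.INTER_CUBIC);cv2.imwrite("pics/crop.png",a)
E
```

```text
[96 88 86] [94 94 92] [104 109 110] [114  27  96]Traceback (most recent call last):
  File "<stdin>", line 9, in <module>
ValueError: min() iterable argument is empty
```

Run:
```python
from h import *
m=eyes.camera_model("top"); im=cv2.imread("pics/top0.png").astype(int)
mask=((im[...,0]-im[...,2]>5)&(im.max(2)<125)).astype(np.uint8)
mask[:150]=0;mask[240:]=0;mask[:,:225]=0;mask[:,360:]=0
mask=cv2.morphologyEx(cv2.morphologyEx(mask,cv2.MORPH_CLOSE,np.ones((7,7))),cv2.MORPH_OPEN,np.ones((15,15)))
cs,_=cv2.findContours(mask,0,2)
c=max(cs,key=cv2.contourArea)
r=cv2.minAreaRect(c);print(r)
b=np.array([plane(m,p,.072) for p in cv2.boxPoints(r)]);print(b.round(4),np.linalg.norm(np.diff(b,axis=0),axis=1))
e=b-np.roll(b,1,0); l=max(e,key=np.linalg.norm); yaw=np.arctan2(l[1],l[0])-np.pi/2; yaw=(yaw+np.pi/2)%np.pi-np.pi/2
o=b.mean(0);R=np.array([[np.cos(yaw),-np.sin(yaw)],[np.sin(yaw),np.cos(yaw)]])
print("yaw",np.degrees(yaw),"o",o,"dial",o[:2]+R@[-.005,-.075])
print("dial px",plane(m,(316,197),.1),"tri",tri((m,(316,197)),(eyes.camera_model("scene"),(251,201))))
a=cv2.resize(im[155:235,235:350].astype(np.uint8),None,fx=6,fy=6,interpolation=cv2.INTER_CUBIC);cv2.imwrite("pics/crop.png",a)
w=eyes.camera_model("wrist");print(w,ray(w,(280,210)))
```

```text
((292.0162048339844, 195.17581176757812), (96.03003692626953, 54.182315826416016), 2.862405300140381)
[[ 0.4265  0.1365  0.072 ]
 [ 0.5994  0.1309  0.072 ]
 [ 0.5842 -0.1733  0.072 ]
 [ 0.4126 -0.1628  0.072 ]] [0.17298624 0.30452285 0.17185104]
yaw -2.8699667494973977 o [ 0.50568784 -0.01718069  0.072     ] dial [ 0.49693891 -0.09183627]
dial px [ 0.49515072 -0.0912146   0.1       ] tri [ 0.49805472 -0.09237132  0.07994752]
{'fx': 378.29398442644015, 'fy': 378.29398442644015, 'cx': 282.164089509606, 'cy': 213.6347022843918, 'rvec': array([-2.45792251, -1.54907662, -0.20898783]), 'tvec': array([-0.59897367, -0.03212455,  0.39048127])} (array([0.19267813, 0.57227308, 0.38425997]), array([ 0.22927128, -0.11718795, -0.96634709]))
```

View pics/crop.png

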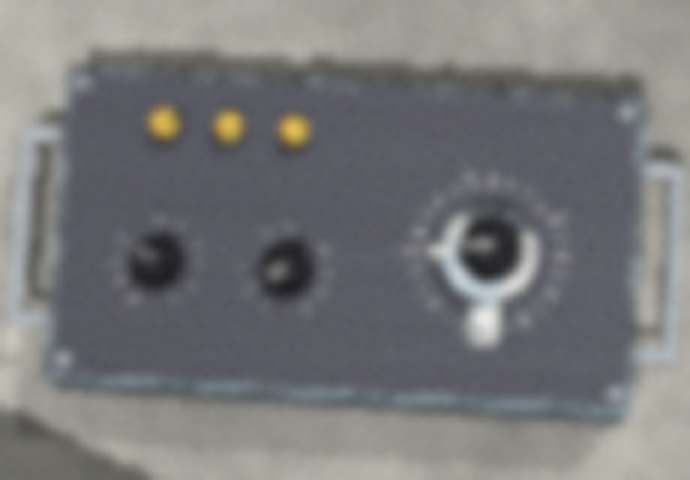

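Sizes check out (172 × 304 mm). The dial axis is near (0.4965, −0.092), and the tab points left in the image, about 85° clockwise from the pin. Next I move above the dial and turn the tool to a yaw that leaves room for the turning.

{"fn": "arm_command", "kwargs": {
  "deltas": [
    [[1.2, -3.2, 0, 0, 0, -3], [1.2, -3.2, 0, 0, 0, -3], [1.2, -3.2, 0, 0, 0, -3], [1.2, -3.2, 0, 0, 0, -3], [1.2, -3.2, 0, 0, 0, -3], [1.2, -3.2, 0, 0, 0, -3], [1.2, -3.2, 0, 0, 0, -3], [1.2, -3.2, 0, 0, 0, -3], [1.2, -3.2, 0, 0, 0, -3], [1.2, -3.2, 0, 0, 0, -3]]
  ],
  "gripper": 1
}}

```text
t: 0.93
tool_pos: [0.3792, 0.2195, 0.2371]
orientation: [-1.468, -2.777, 0.0]
force: [0.9, 0.1, 0.3]
opening: 0.0928
gripper_force: 0.0
```

{"fn": "arm_command", "kwargs": {
  "deltas": [
    [[1.2, -3.2, 0, 0, 0, -3], [1.2, -3.2, 0, 0, 0, -3], [1.2, -3.2, 0, 0, 0, -3], [1.2, -3.2, 0, 0, 0, -3], [1.2, -3.2, 0, 0, 0, -3], [1.2, -3.2, 0, 0, 0, -3], [1.2, -3.2, 0, 0, 0, -3], [1.2, -3.2, 0, 0, 0, -3], [1.2, -3.2, 0, 0, 0, -3], [0.9, -2.5, 0, 0, 0, -3], [0, 0, 0, 0, 0, 0], [0, 0, 0, 0, 0, 0]]
  ]
}}

```text
t: 1.93
tool_pos: [0.4959, -0.0928, 0.2367]
orientation: [-2.136, -2.302, 0.001]
force: [0.7, -0.4, -0.0]
opening: 0.0928
gripper_force: 0.0
```

Run:
```python
from h import *
w=eyes.camera_model("wrist");im=eyes.read_camera("wrist");cv2.imwrite("pics/w1.png",im)
s=monitor.read_state();print({k:np.round(s[k],4) for k in("t","q","tool_pos","orientation","force","wrist_torque")})
R,_=cv2.Rodrigues(w["rvec"]);K=np.array([[w["fx"],0,w["cx"]],[0,w["fy"],w["cy"]],[0,0,1]])
p=cv2.projectPoints(np.array([[.4965,-.092,.104],[.4965,-.092,.078],[.4675,-.092,.078]]),w["rvec"],w["tvec"],K,None)[0];print(p, w)
```

```text
{'t': np.float64(1.9833), 'q': array([-2.8510e-01, -1.2920e-01,  1.7491e+00,  4.0000e-04,  1.5233e+00,
       -3.6160e-01]), 'tool_pos': array([ 0.4958, -0.0918,  0.2368]), 'orientation': array([-2.1338e+00, -2.3036e+00,  5.0000e-04]), 'force': array([-0.3138,  0.7901,  0.8302]), 'wrist_torque': array([-0.0471,  0.0144, -0.0336])}
[[[282.74157395 207.53661073]]

 [[282.75806751 199.70832982]]

 [[247.95054869 197.13632988]]] {'fx': 378.29398442644015, 'fy': 378.29398442644015, 'cx': 282.164089509606, 'cy': 213.6347022843918, 'rvec': array([-2.87030113, -0.10845877, -0.01177271]), 'tvec': array([-0.48752515, -0.15702427,  0.35658272])}
```

View pics/w1.png

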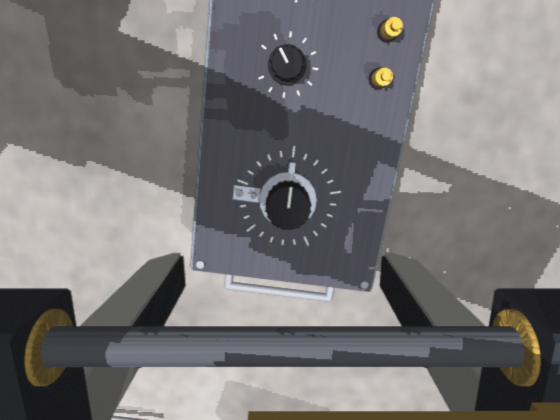

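The wrist view shows the dial grip at about (289,205), the skirt at (288,200), the tab pointing up at (291,168) and the pin at about (252,195) on its plate. I now measure these in an enlarged crop.

Run:
```python
from h import *
im=cv2.imread("pics/w1.png")
cv2.imwrite("pics/w1c.png",cv2.resize(im[145:245,225:350],None,fx=6,fy=6,interpolation=cv2.INTER_CUBIC))
```

```text
(no output)
```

View pics/w1c.png

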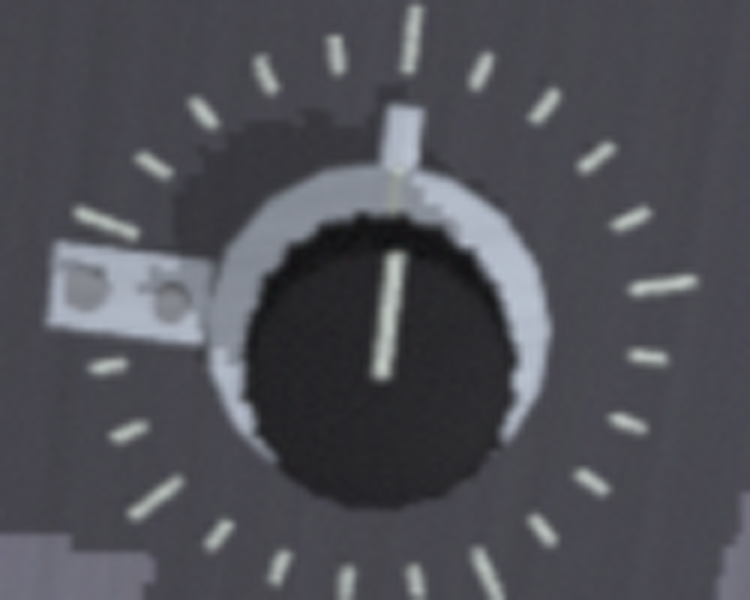

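Run:
```python
from h import *
w=eyes.camera_model("wrist");t=eyes.camera_model("top");s=eyes.camera_model("scene")
f=lambda x,y:(225+(x-2.5)/6,145+(y-2.5)/6)
print("skirt",plane(w,f(381,332),.078),"knob",plane(w,f(380,372),.104),"skirt diam",np.linalg.norm(plane(w,f(212,332),.078)-plane(w,f(550,332),.078)))
a=cv2.imread("pics/top0.png");
print("top knob",plane(t,(235+488/6,155+247/6),.104),"top skirt",plane(t,(235+491/6,155+253/6),.078))
print("pin",plane(w,f(170,295),.078),"tab",plane(w,f(405,115),.077))
```

```text
skirt [ 0.50081776 -0.0907813   0.078     ] knob [ 0.50027182 -0.08989658  0.104     ] skirt diam 0.04689967935391813
top knob [ 0.49713274 -0.09199703  0.104     ] top skirt [ 0.49792683 -0.09517739  0.078     ]
pin [ 0.47132638 -0.08780453  0.078     ] tab [ 0.5016435  -0.06062722  0.077     ]
```

{"fn": "arm_command", "kwargs": {
  "deltas": [
    [[0.2, 0.03, -3, 0, 0, 0], [0.2, 0.03, -3, 0, 0, 0], [0, 0, -3, 0, 0, 0], [0, 0, -2.5, 0, 0, 0], [0, 0, -1.5, 0, 0, 0], [0, 0, -0.72, 0, 0, 0], [0, 0, 0, 0, 0, 0], [0, 0, 0, 0, 0, 0]]
  ]
}}

```text
t: 2.65
tool_pos: [0.5004, -0.0905, 0.1009]
orientation: [2.133, 2.307, 0.0]
force: [-0.0, 0.8, 0.5]
opening: 0.0934
gripper_force: 0.0
```

{"fn": "arm_command", "kwargs": {
  "deltas": [
    [[0, 0, 0, 0, 0, 0], [0, 0, 0, 0, 0, 0], [0, 0, 0, 0, 0, 0], [0, 0, 0, 0, 0, 0], [0, 0, 0, 0, 0, 0], [0, 0, 0, 0, 0, 0], [0, 0, 0, 0, 0, 0], [0, 0, 0, 0, 0, 0], [0, 0, 0, 0, 0, 0], [0, 0, 0, 0, 0, 0]]
  ],
  "gripper": -1,
  "squeeze": 25
}}

```text
t: 3.48
tool_pos: [0.5001, -0.0913, 0.1002]
orientation: [-2.134, -2.305, 0.0]
force: [-1.5, 0.6, -0.0]
opening: 0.0348
gripper_force: 25.0
```

```bash
cat > st.py <<'E'
from plant import monitor
import numpy as np
from scipy.spatial.transform import Rotation as R
s=monitor.read_state();y=R.from_rotvec(s["orientation"]).as_matrix()[:,1]
print({k:np.round(s[k],4).tolist() for k in("t","tool_pos","force","wrist_torque","opening","gripper_force")},"yaw",np.degrees(np.arctan2(y[1],y[0])).round(2),"q1,6",np.round(s["q"],3)[[0,5]])
E
python3 st.py
```

```text
{'t': 3.4833, 'tool_pos': [0.5001, -0.0913, 0.1002], 'force': [-1.5063, 0.5789, -0.0345], 'wrist_torque': [-0.0635, 0.1312, 0.0219], 'opening': 0.0348, 'gripper_force': 24.9999} yaw 4.4 q1,6 [-0.281 -0.358]
```

{"fn": "arm_command", "kwargs": {
  "deltas": [
    [[0, 0, 0, 0, 0, 5], [0, 0, 0, 0, 0, 5], [0, 0, 0, 0, 0, 5], [0, 0, 0, 0, 0, 5], [0, 0, 0, 0, 0, 5], [0, 0, 0, 0, 0, 5], [0, 0, 0, 0, 0, 5], [0, 0, 0, 0, 0, 5], [0, 0, 0, 0, 0, 5], [0, 0, 0, 0, 0, 0], [0, 0, 0, 0, 0, 0]]
  ]
}}

```text
t: 4.4
tool_pos: [0.4998, -0.0915, 0.1001]
orientation: [-1.094, -2.944, 0.001]
force: [-3.3, -1.5, 3.6]
opening: 0.0344
gripper_force: 25.0
```

```bash
python3 st.py
```

```text
{'t': 4.4, 'tool_pos': [0.4998, -0.0915, 0.1001], 'force': [-3.2784, -1.4987, 3.6072], 'wrist_torque': [-0.2726, 0.7, -0.028], 'opening': 0.0344, 'gripper_force': 25.0002} yaw 49.24 q1,6 [-0.282 -1.141]
```

{"fn": "arm_command", "kwargs": {
  "deltas": [
    [[0, 0, 0, 0, 0, 5], [0, 0, 0, 0, 0, 5], [0, 0, 0, 0, 0, 5], [0, 0, 0, 0, 0, 5], [0, 0, 0, 0, 0, 5], [0, 0, 0, 0, 0, 4], [0, 0, 0, 0, 0, 0], [0, 0, 0, 0, 0, 0]]
  ]
}}

```text
t: 5.07
tool_pos: [0.4997, -0.0917, 0.1002]
orientation: [-0.322, -3.124, 0.001]
force: [-4.3, -3.5, 3.5]
opening: 0.0343
gripper_force: 25.0
```

```bash
python3 st.py
python3 - <<'E'
from h import *
a=eyes.read_camera("wrist");b=eyes.read_camera("scene")
cv2.imwrite("pics/z.png",np.hstack([cv2.resize(a[110:310,190:390],(400,400),interpolation=2),cv2.resize(b[160:240,210:290],(400,400),interpolation=2)]))
E
```

```text
{'t': 5.0667, 'tool_pos': [0.4997, -0.0917, 0.1002], 'force': [-4.2763, -3.4801, 3.4586], 'wrist_torque': [-0.3258, 0.8524, 0.0971], 'opening': 0.0343, 'gripper_force': 25.0002} yaw 78.24 q1,6 [-0.282 -1.647]
```

View pics/z.png

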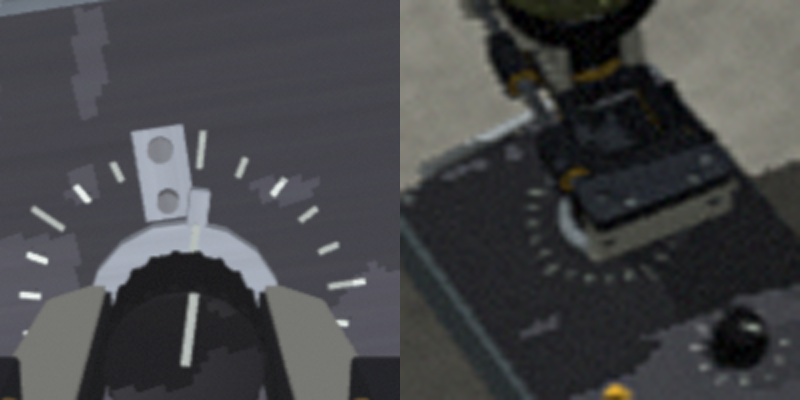

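Reading the wrist half: the tab (199,207) sits next to the zero tick (201,150) and beside the pin (168,200). The detent is pulling it towards zero. I now creep on and watch the torque.

{"fn": "arm_command", "kwargs": {
  "deltas": [
    [[0, 0, 0, 0, 0, 1], [0, 0, 0, 0, 0, 1], [0, 0, 0, 0, 0, 0], [0, 0, 0, 0, 0, 0]]
  ]
}}

```text
t: 5.5
tool_pos: [0.4996, -0.0917, 0.1001]
orientation: [-0.268, -3.129, 0.001]
force: [-5.3, -3.1, 3.1]
opening: 0.0342
gripper_force: 25.0
```

```bash
python3 st.py
```

```text
{'t': 5.5, 'tool_pos': [0.4996, -0.0917, 0.1001], 'force': [-5.27, -3.0745, 3.0704], 'wrist_torque': [-0.4241, 0.8187, -0.1049], 'opening': 0.0342, 'gripper_force': 25.001} yaw 80.2 q1,6 [-0.282 -1.681]
```

{"fn": "arm_command", "kwargs": {
  "deltas": [
    [[0, 0, 0, 0, 0, 0.5], [0, 0, 0, 0, 0, 0], [0, 0, 0, 0, 0, 0]]
  ]
}}

```text
t: 5.75
tool_pos: [0.4997, -0.0917, 0.1002]
orientation: [-0.255, -3.13, 0.001]
force: [-4.5, -2.6, 3.2]
opening: 0.0346
gripper_force: 25.0
```

```bash
python3 st.py
```

```text
{'t': 5.75, 'tool_pos': [0.4997, -0.0917, 0.1002], 'force': [-4.5243, -2.6227, 3.2299], 'wrist_torque': [-0.4879, 0.8565, -0.1073], 'opening': 0.0346, 'gripper_force': 25.0014} yaw 80.7 q1,6 [-0.282 -1.69 ]
```

{"fn": "arm_command", "kwargs": {
  "deltas": [
    [[0, 0, 0, 0, 0, 0.5], [0, 0, 0, 0, 0, 0], [0, 0, 0, 0, 0, 0]]
  ]
}}

```text
t: 6.0
tool_pos: [0.4997, -0.0917, 0.1002]
orientation: [-0.241, -3.131, 0.001]
force: [-5.0, -2.6, 3.2]
opening: 0.0348
gripper_force: 25.0
```

```bash
python3 st.py
```

```text
{'t': 6.0, 'tool_pos': [0.4997, -0.0917, 0.1002], 'force': [-4.9869, -2.5518, 3.2228], 'wrist_torque': [-0.4544, 0.8764, -0.0771], 'opening': 0.0348, 'gripper_force': 25.0012} yaw 81.19 q1,6 [-0.282 -1.699]
```

{"fn": "arm_command", "kwargs": {
  "deltas": [
    [[0, 0, 0, 0, 0, 0.5], [0, 0, 0, 0, 0, 0], [0, 0, 0, 0, 0, 0]]
  ]
}}

```text
t: 6.25
tool_pos: [0.4997, -0.0917, 0.1002]
orientation: [-0.227, -3.132, 0.001]
force: [-5.4, -2.6, 2.7]
opening: 0.0345
gripper_force: 25.0
```

```bash
python3 st.py
```

```text
{'t': 6.25, 'tool_pos': [0.4997, -0.0917, 0.1002], 'force': [-5.4027, -2.6006, 2.6848], 'wrist_torque': [-0.46, 0.8481, -0.0825], 'opening': 0.0345, 'gripper_force': 25.001} yaw 81.7 q1,6 [-0.282 -1.707]
```

{"fn": "arm_command", "kwargs": {
  "deltas": [
    [[0, 0, 0, 0, 0, 0.5], [0, 0, 0, 0, 0, 0], [0, 0, 0, 0, 0, 0]]
  ]
}}

```text
t: 6.5
tool_pos: [0.4997, -0.0917, 0.1002]
orientation: [-0.214, -3.133, 0.001]
force: [-4.4, -3.2, 3.0]
opening: 0.0346
gripper_force: 25.0
```

```bash
python3 st.py
```

```text
{'t': 6.5, 'tool_pos': [0.4997, -0.0917, 0.1002], 'force': [-4.4044, -3.1678, 2.9714], 'wrist_torque': [-0.4375, 0.8681, -0.0585], 'opening': 0.0346, 'gripper_force': 25.001} yaw 82.2 q1,6 [-0.282 -1.716]
```

{"fn": "arm_command", "kwargs": {
  "deltas": [
    [[0, 0, 0, 0, 0, 0.5], [0, 0, 0, 0, 0, 0], [0, 0, 0, 0, 0, 0]]
  ]
}}

```text
t: 6.75
tool_pos: [0.4997, -0.0917, 0.1002]
orientation: [-0.2, -3.134, 0.001]
force: [-4.4, -3.1, 3.6]
opening: 0.0345
gripper_force: 25.0
```

```bash
python3 st.py
```

```text
{'t': 6.75, 'tool_pos': [0.4997, -0.0917, 0.1002], 'force': [-4.3723, -3.084, 3.6287], 'wrist_torque': [-0.5186, 0.8544, -0.0403], 'opening': 0.0345, 'gripper_force': 25.001} yaw 82.7 q1,6 [-0.282 -1.725]
```

{"fn": "arm_command", "kwargs": {
  "deltas": [
    [[0, 0, 0, 0, 0, 0.5], [0, 0, 0, 0, 0, 0], [0, 0, 0, 0, 0, 0]]
  ]
}}

```text
t: 7.0
tool_pos: [0.4997, -0.0917, 0.1002]
orientation: [-0.186, -3.135, 0.001]
force: [-5.4, -2.4, 2.2]
opening: 0.0347
gripper_force: 25.0
```

```bash
python3 st.py
```

```text
{'t': 7.0, 'tool_pos': [0.4997, -0.0917, 0.1002], 'force': [-5.4493, -2.4304, 2.2214], 'wrist_torque': [-0.4213, 0.8166, -0.1081], 'opening': 0.0347, 'gripper_force': 25.0009} yaw 83.2 q1,6 [-0.282 -1.734]
```

{"fn": "arm_command", "kwargs": {
  "deltas": [
    [[0, 0, 0, 0, 0, 0.3], [0, 0, 0, 0, 0, 0], [0, 0, 0, 0, 0, 0]]
  ]
}}

```text
t: 7.25
tool_pos: [0.4997, -0.0917, 0.1001]
orientation: [-0.178, -3.135, 0.001]
force: [-5.7, -2.3, 3.2]
opening: 0.0344
gripper_force: 25.0
```

```bash
python3 st.py
```

```text
{'t': 7.25, 'tool_pos': [0.4997, -0.0917, 0.1001], 'force': [-5.7489, -2.3171, 3.191], 'wrist_torque': [-0.4452, 0.8781, -0.0065], 'opening': 0.0344, 'gripper_force': 25.0008} yaw 83.5 q1,6 [-0.282 -1.739]
```

{"fn": "arm_command", "kwargs": {
  "deltas": [
    [[0, 0, 0, 0, 0, 0.3], [0, 0, 0, 0, 0, 0], [0, 0, 0, 0, 0, 0]]
  ]
}}

```text
t: 7.5
tool_pos: [0.4997, -0.0917, 0.1001]
orientation: [-0.17, -3.136, 0.001]
force: [-4.7, -2.5, 3.5]
opening: 0.0344
gripper_force: 25.0
```

```bash
python3 st.py
```

```text
{'t': 7.5, 'tool_pos': [0.4997, -0.0917, 0.1001], 'force': [-4.6855, -2.5027, 3.5266], 'wrist_torque': [-0.4731, 0.8579, -0.0316], 'opening': 0.0344, 'gripper_force': 25.001} yaw 83.8 q1,6 [-0.282 -1.744]
```

Single readings carry about 0.03 N m of noise, so I'll average several.

```bash
cat > av.py <<'E'
from plant import monitor, eyes
import numpy as np
a=[]
for _ in range(6):
    eyes.read_camera("top"); s=monitor.read_state(); a.append([*s["force"],s["wrist_torque"][2]])
a=np.array(a);print("t",round(s["t"],2),"mean",a.mean(0).round(3),"sd mz",a[:,3].std().round(3))
E
python3 av.py
```

```text
t 7.8 mean [-4.65  -2.848  3.597 -0.067] sd mz 0.024
```

{"fn": "arm_command", "kwargs": {
  "deltas": [
    [[0, 0, 0, 0, 0, 0.5], [0, 0, 0, 0, 0, 0], [0, 0, 0, 0, 0, 0]]
  ]
}}

```text
t: 8.05
tool_pos: [0.4997, -0.0917, 0.1002]
orientation: [-0.156, -3.136, 0.001]
force: [-4.9, -3.1, 3.0]
opening: 0.0347
gripper_force: 25.0
```

```bash
python3 av.py
```

```text
t 8.35 mean [-4.238 -2.853  3.126 -0.098] sd mz 0.033
```

{"fn": "arm_command", "kwargs": {
  "deltas": [
    [[0, 0, 0, 0, 0, 0.5], [0, 0, 0, 0, 0, 0], [0, 0, 0, 0, 0, 0]]
  ]
}}

```text
t: 8.6
tool_pos: [0.4996, -0.0917, 0.1001]
orientation: [-0.143, -3.137, 0.001]
force: [-5.6, -2.8, 3.6]
opening: 0.0344
gripper_force: 25.0
```

```bash
python3 av.py
```

```text
t 8.9 mean [-4.26  -2.954  3.121 -0.101] sd mz 0.02
```

{"fn": "arm_command", "kwargs": {
  "deltas": [
    [[0, 0, 0, 0, 0, 0.3], [0, 0, 0, 0, 0, 0], [0, 0, 0, 0, 0, 0]]
  ]
}}

```text
t: 9.15
tool_pos: [0.4997, -0.0917, 0.1001]
orientation: [-0.134, -3.137, 0.001]
force: [-4.9, -2.4, 2.5]
opening: 0.0344
gripper_force: 25.0
```

```bash
python3 av.py;python3 st.py
```

```text
t 9.45 mean [-4.601 -3.062  2.81  -0.123] sd mz 0.014
{'t': 9.45, 'tool_pos': [0.4997, -0.0917, 0.1001], 'force': [-4.1839, -3.3264, 3.1045], 'wrist_torque': [-0.4082, 0.7892, -0.0982], 'opening': 0.0342, 'gripper_force': 25.0009} yaw 85.09 q1,6 [-0.282 -1.767]
```

{"fn": "arm_command", "kwargs": {
  "deltas": [
    [[0, 0, 0, 0, 0, 0.5], [0, 0, 0, 0, 0, 0], [0, 0, 0, 0, 0, 0]]
  ]
}}

```text
t: 9.7
tool_pos: [0.4996, -0.0917, 0.1001]
orientation: [-0.121, -3.138, 0.001]
force: [-4.4, -2.4, 3.5]
opening: 0.0346
gripper_force: 25.0
```

```bash
python3 av.py
```

```text
t 10.0 mean [-4.781 -2.758  3.054 -0.141] sd mz 0.042
```

{"fn": "arm_command", "kwargs": {
  "deltas": [
    [[0, 0, 0, 0, 0, 0.3], [0, 0, 0, 0, 0, 0], [0, 0, 0, 0, 0, 0]]
  ]
}}

```text
t: 10.25
tool_pos: [0.4996, -0.0917, 0.1001]
orientation: [-0.113, -3.138, 0.001]
force: [-4.2, -2.8, 3.6]
opening: 0.0345
gripper_force: 25.0
```

```bash
python3 av.py;python3 st.py
```

```text
t 10.55 mean [-4.674 -2.319  3.023 -0.143] sd mz 0.021
{'t': 10.55, 'tool_pos': [0.4997, -0.0917, 0.1002], 'force': [-5.7292, -2.1448, 3.2485], 'wrist_torque': [-0.4674, 0.88, -0.1357], 'opening': 0.0344, 'gripper_force': 25.0009} yaw 85.89 q1,6 [-0.282 -1.781]
```

{"fn": "arm_command", "kwargs": {
  "deltas": [
    [[0, 0, 0, 0, 0, 0.5], [0, 0, 0, 0, 0, 0], [0, 0, 0, 0, 0, 0]]
  ]
}}

```text
t: 10.8
tool_pos: [0.4996, -0.0917, 0.1001]
orientation: [-0.099, -3.139, 0.001]
force: [-4.4, -2.2, 3.5]
opening: 0.0345
gripper_force: 25.0
```

```bash
python3 av.py
```

```text
t 11.1 mean [-4.727 -2.866  3.163 -0.185] sd mz 0.023
```

{"fn": "arm_command", "kwargs": {
  "deltas": [
    [[0, 0, 0, 0, 0, 0.5], [0, 0, 0, 0, 0, 0], [0, 0, 0, 0, 0, 0]]
  ]
}}

```text
t: 11.35
tool_pos: [0.4997, -0.0917, 0.1001]
orientation: [-0.085, -3.139, 0.001]
force: [-4.4, -2.6, 2.3]
opening: 0.0346
gripper_force: 25.0
```

```bash
python3 av.py;python3 st.py;python3 - <<'E'
from h import *
a=eyes.read_camera("wrist")
cv2.imwrite("pics/z2.png",cv2.resize(a[150:290,220:360],(560,560),interpolation=2))
E
```

```text
t 11.65 mean [-4.669 -2.545  2.966 -0.198] sd mz 0.019
{'t': 11.65, 'tool_pos': [0.4996, -0.0917, 0.1001], 'force': [-4.3513, -2.5314, 2.5684], 'wrist_torque': [-0.4156, 0.8836, -0.197], 'opening': 0.0349, 'gripper_force': 25.0008} yaw 86.89 q1,6 [-0.282 -1.798]
```

View pics/z2.png

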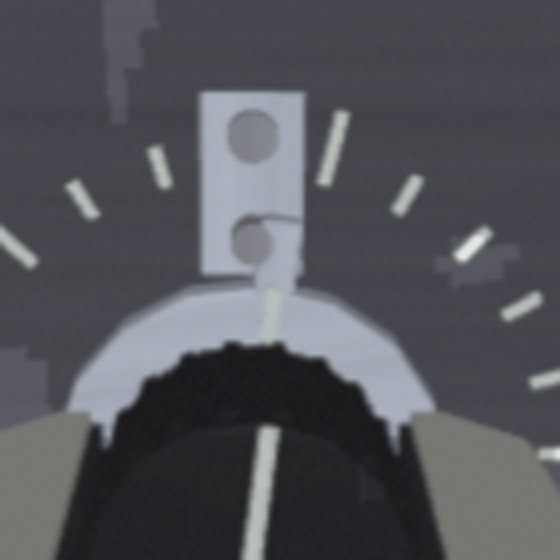

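The tab edge bears on the pin at about (262,240). A small nudge for margin comes next, then I turn clockwise.

{"fn": "arm_command", "kwargs": {
  "deltas": [
    [[0, 0, 0, 0, 0, 0.3], [0, 0, 0, 0, 0, 0], [0, 0, 0, 0, 0, 0], [0, 0, 0, 0, 0, 0], [0, 0, 0, 0, 0, 0]]
  ]
}}

```text
t: 12.12
tool_pos: [0.4997, -0.0917, 0.1001]
orientation: [-0.077, -3.139, 0.001]
force: [-5.1, -2.7, 3.2]
opening: 0.0344
gripper_force: 25.0
```

```bash
python3 av.py
```

```text
t 12.42 mean [-4.806 -2.478  2.952 -0.214] sd mz 0.044
```

{"fn": "arm_command", "kwargs": {
  "deltas": [
    [[0, 0, 0, 0, 0, -3], [0, 0, 0, 0, 0, -5], [0, 0, 0, 0, 0, -5], [0, 0, 0, 0, 0, -5], [0, 0, 0, 0, 0, -5], [0, 0, 0, 0, 0, -5], [0, 0, 0, 0, 0, -5], [0, 0, 0, 0, 0, -5], [0, 0, 0, 0, 0, -5], [0, 0, 0, 0, 0, -5], [0, 0, 0, 0, 0, 0], [0, 0, 0, 0, 0, 0]]
  ]
}}

```text
t: 13.42
tool_pos: [0.4998, -0.0914, 0.1001]
orientation: [-1.341, -2.84, 0.001]
force: [-5.1, -1.7, 2.2]
opening: 0.0345
gripper_force: 25.0
```

{"fn": "arm_command", "kwargs": {
  "deltas": [
    [[0, 0, 0, 0, 0, -5], [0, 0, 0, 0, 0, -5], [0, 0, 0, 0, 0, -5], [0, 0, 0, 0, 0, -5], [0, 0, 0, 0, 0, -5], [0, 0, 0, 0, 0, -5], [0, 0, 0, 0, 0, -5], [0, 0, 0, 0, 0, -5], [0, 0, 0, 0, 0, -5], [0, 0, 0, 0, 0, -5], [0, 0, 0, 0, 0, 0], [0, 0, 0, 0, 0, 0]]
  ]
}}

```text
t: 14.42
tool_pos: [0.5003, -0.0913, 0.1002]
orientation: [2.413, 2.011, 0.0]
force: [-3.1, -0.9, 1.4]
opening: 0.0345
gripper_force: 25.0
```

```bash
python3 av.py;python3 st.py
```

```text
t 14.72 mean [-1.951 -0.635  0.208 -0.033] sd mz 0.013
{'t': 14.7167, 'tool_pos': [0.5002, -0.0913, 0.1002], 'force': [-1.7261, -1.0026, 0.2108], 'wrist_torque': [-0.3174, 0.4109, -0.0404], 'opening': 0.0344, 'gripper_force': 25.0} yaw -10.53 q1,6 [-0.281 -0.098]
```

The near-zero torque matches click 6. One more click, then I release and lift.

{"fn": "arm_command", "kwargs": {
  "deltas": [
    [[0, 0, 0, 0, 0, -4], [0, 0, 0, 0, 0, -4], [0, 0, 0, 0, 0, -4], [0, 0, 0, 0, 0, -3], [0, 0, 0, 0, 0, 0], [0, 0, 0, 0, 0, 0]]
  ]
}}

```text
t: 15.22
tool_pos: [0.5004, -0.0913, 0.1002]
orientation: [2.656, 1.677, 0.0]
force: [-0.7, -1.7, -1.3]
opening: 0.0346
gripper_force: 25.0
```

```bash
python3 av.py;python3 st.py
python3 - <<'E'
from h import *
a=eyes.read_camera("wrist")
cv2.imwrite("pics/z7.png",cv2.resize(a[110:310,180:380],(600,600),interpolation=2))
E
```

```text
t 15.52 mean [ 0.705 -2.008 -2.169  0.007] sd mz 0.026
{'t': 15.5167, 'tool_pos': [0.5003, -0.0913, 0.1002], 'force': [0.4773, -2.3447, -3.2022], 'wrist_torque': [-0.4741, -0.0131, 0.0249], 'opening': 0.034, 'gripper_force': 24.9988} yaw -25.56 q1,6 [-0.281  0.165]
```

View pics/z7.png

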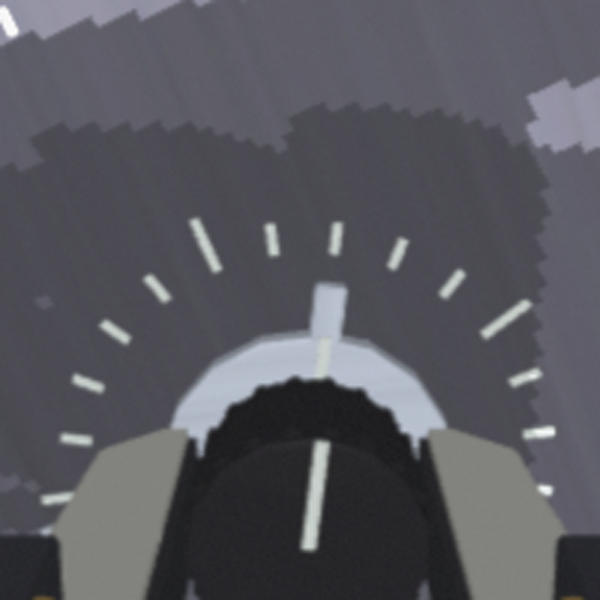

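The tab (329,310) points at tick 7 (336,238), two ticks past the long tick 5 (205,245). Time to let go and lift straight up.

{"fn": "arm_command", "kwargs": {
  "deltas": [
    [[0, 0, 0, 0, 0, 0], [0, 0, 0, 0, 0, 0], [0, 0, 0, 0, 0, 0], [0, 0, 0, 0, 0, 0], [0, 0, 0, 0, 0, 0], [0, 0, 0, 0, 0, 0], [0, 0, 0, 0, 0, 0], [0, 0, 0, 0, 0, 0]]
  ],
  "gripper": 1
}}

```text
t: 16.23
tool_pos: [0.5002, -0.0913, 0.1002]
orientation: [-2.658, -1.674, -0.0]
force: [0.1, 0.1, 0.1]
opening: 0.0833
gripper_force: 0.0
```

{"fn": "arm_command", "kwargs": {
  "deltas": [
    [[0, 0, 1, 0, 0, 0], [0, 0, 2, 0, 0, 0], [0, 0, 3, 0, 0, 0], [0, 0, 3, 0, 0, 0], [0, 0, 3, 0, 0, 0], [0, 0, 1.5, 0, 0, 0], [0, 0, 0, 0, 0, 0], [0, 0, 0, 0, 0, 0]]
  ]
}}

```text
t: 16.9
tool_pos: [0.5009, -0.0915, 0.2368]
orientation: [2.657, 1.673, 0.003]
force: [-0.4, 0.2, -0.6]
opening: 0.0931
gripper_force: 0.0
```

```bash
python3 st.py
python3 - <<'E'
from h import *
a=eyes.read_camera("wrist")
cv2.imwrite("pics/end.png",a)
E
```

```text
{'t': 16.9, 'tool_pos': [0.5009, -0.0915, 0.2368], 'force': [-0.4271, 0.1691, -0.6145], 'wrist_torque': [0.0008, 0.0711, 0.013], 'opening': 0.0931, 'gripper_force': 0.0} yaw -25.6 q1,6 [-0.281  0.165]
```

View pics/end.png

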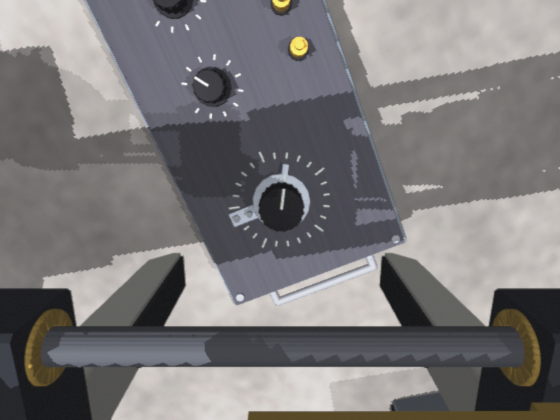

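The dial is free with its tab (285,170) at tick 7, two past the long tick 5 at (261,157). The gripper is clear of everything.

```bash
python3 -c "
from plant import ticket; print(ticket.close_job())"
```

```text
the job is handed in; nothing more can be done
None
```

The large dial was zeroed against the stop pin (about 0.21 N m of wrist torque, well under the strain limit), turned to the seventh click and released; the job is handed in, and no verdict came back.

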